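# Lay the long board flat and seat it on the fence

### The job

Two boards stand on their narrow edges on the machine table: by pushing only, tip the longer one over so that it lies flat on a broad face, then push it across the table until its long edge sits flush along the fence. Do not lift it off the table; leave the shorter board standing where it is and the other things where they lie.

Things in the scene. Friction and masses are not known exactly. Their poses are not given: they have to be found in the camera images.
- long_board: Longer plain wooden board, 200 x 80 x 22 mm, about 0.24 kg, loose, at first on a long narrow edge (80 mm tall), nearer the robot than the fence. Origin at its centre (40 mm above the table; 11 when flat). x through the thickness, at first pointing away from the robot; y along the length; z along the width, up at first. Pushed high on its broad face it tips about the far lower edge; falls past about 25 mm of travel.
- short_board: The shorter board, same wood, 110 mm long, 80 mm wide, 22 mm thick, loose, standing on edge likewise beside the long one, on its left or right. Origin at its centre, axes as for the long board. It must stay standing.
- fence: Low straight aluminium fence, 640 mm long, 40 high, 40 thick, fixed beyond the boards, roughly along world y. Origin on the table at the middle of the foot of its working face, which looks towards the robot; y along the face, x away from the robot, z up. The working face is the plane x = 0; flush, the flat board's centre is 40 mm in front of it (x = -0.040).
- glue: White glue bottle with orange cap, 40 mm diameter, 110 mm tall, standing loose between the two boards. Origin at the centre of its underside, z up. To be left alone.
- mallet: Mallet lying flat, 260 mm long, loose, on the left. Origin under its middle. To be left alone.
- tape: Yellow tape measure, 65 x 32 x 62 mm, loose, on the right. Origin at the centre of its underside. To be left alone.
- ear_muffs: Ear defenders with two red cups 72 mm in diameter, about 35 mm high, lying loose on the right. Origin between the cups, on the table. To be left alone.
- tin: Aluminium cup, 72 mm diameter, 95 mm tall, empty, standing loose on the far left. Origin at the centre of its underside. To be left alone.
- driver: Screwdriver lying loose between the boards and the robot, 190 mm long. Origin under its middle. To be left alone.
Things that resemble listed ones, but are neither listed nor needed, are in the scene too. Leave any red look-alike of the long_board alone.

How it is judged (in metres and radians):
On the way, in this order (a step that is already met when the one before it is completed fails the run):
1. the long board lies flat on a broad face (angle between the x axis of long_board and the z axis of fence, either way round below 0.06 rad and height (world z) of long_board below 0.014 m), for 0.2 s.
2. its long edge is flush along the fence (all of step 1 and x of long_board in the frame of fence between -0.0435 and -0.035 m and angle between the y axis of long_board and the y axis of fence, either way round below 0.03 rad and y of long_board in the frame of fence between -0.24 and 0.24 m), for 0.2 s.
At the end, for the whole second after the job is handed in: The long board lies at rest flat on the table (within 0.06 rad) on a broad face, its long edge along the fence: centre no more than 43.5 mm in front of the working face, parallel within 0.03 rad and wholly along the fence; the short board still stands within 20 mm of its place (all of step 2 and linear speed of long_board below 0.01 m/s and angle between short_board's own z axis and vertical below 0.1 rad and distance of short_board from where it was at the start of the episode below 0.02 m); the robot touches nothing.
It fails at once if the long board was lifted (its centre more than 60 mm above the table) (height (world z) of long_board above 0.06 m).
It fails at once if the short board was moved over 20 mm or tipped (distance of short_board from where it was at the start of the episode above 0.02 m or angle between short_board's own z axis and vertical above 0.2 rad).
It fails at once if another loose thing was moved more than 30 mm (distance of any of glue, mallet, tape, ear_muffs, tin, driver from where it was at the start of the episode above 0.03 m).
It also fails if it takes over 45 s, if anything falls off the work surface, if the arm or the gripper's body presses on something with over 40 N, if the wrist force passes 120 N, or if a joint passes its speed limit or range.

### The arm

A 6-joint arm with a two-finger parallel gripper is mounted at the origin on the work surface. World frame = base frame: x ahead of the robot, y to its left, z up, the work surface at z = 0. Lengths are in m, angles in degrees, forces in N, time in s.
With the tool pointing down it reaches from about 0.35 to 0.875 m from the base axis. Payload 4.2 kg.
Tool frame: the origin (TCP) lies at the very end of the fingers, on their centre line; the grasp point (between the pads) lies 19 mm behind it; z points along the fingers, y is the line along which they close (so a half turn about z gives the same grasp; the last joint's range is limited). The gripper opens to 87 mm and grips with 3 to 60 N. Pads are 19 mm wide; open, the fingers measure 117 mm over their backs; the gripper's body (75 mm by 190 mm) begins 51 mm behind the grasp point.
Start: joints at [-61.788, 22.042, 0.453, 0, -68.411, -14.817], TCP at [0.145, -0.608, 0.223] pointing down, gripper open.
Joint ranges: [-179.83, 179.83], [-69.29, 118.12], [-61.27, 80.66], [-181.25, 117.63], [-171.15, -9.14], [-177.46, 177.46]. Speed limits (degrees/s): [159.86, 159.86, 180, 180, 180, 180].

### API

Orientations are given as a 3x3 rotation matrix whose columns are the frame's x, y, z axes.
In Python, from station import sense, cams, r gives the robot as it stands. The module is installed in compiled form; this text tells all that it offers.
- The arm moves only by the tool step_arm, never from a script. Its argument "targets" is text: rows parted by semicolons, each of 4 numbers parted by spaces: the shift along the tool's x, y, z in cm, then the turn about the tool's z in degrees. In form: x y z turn; .... A call has 1 to 12 rows; each row shifts and turns the commanded pose from where the row before left it, along the tool's axes as they then stand; what a row does not reach is not made up. A row lasts 1/12 s, in which the tool goes at most 41.7 mm and 7.16 degrees, less where a joint would pass 70% of its speed; a pose out of reach is approached as far as the arm can. A call with a gripper value outside its range is refused whole. "claw" is the finger opening in cm, from 0 to 8.7, set as the call begins (left out, the last holds). The fingers move at their own pace and stop on an object; the grip force is fixed at half the most. Time passes only in rows, so rows that do not move let the fingers close. It gives the time, the measured TCP pose, the force, the opening and the grip force at its end, in the units of the state.
- sense(): the state, without advancing time (a new reading comes with each control period).
- cams.capture(name): name is "scene" or "side" or "wrist"; returns a dict with "frame" (400x640x3 uint8, blue, green, red), "vertical_fov" (degrees; the focal length in pixels is half the picture's height over the tangent of half this angle, whatever the lens; pixels are square), "cx", "cy" (the principal point, pixels), "dist_coeffs" ([k1, k2, p1, p2, k3] as OpenCV has them; the pictures are not rectified), "eye" and "rotation" of the camera in the world; the wrist camera has in their place "tool_from_camera" (4x4, takes a point from camera to tool coordinates, whose origin is the TCP and whose axes are the flange's). Camera axes: x right, y down, z forward; pixel columns grow to the right and rows downward; lengths in m; the calibration is good to about 2 mm. A picture is of the moment at which its call begins: read the wrist's pose just before it. There is no depth.
- r.finish_job(): hands the job in; it is judged then, once.
The state is a dict: "time_s": time; "joints": joint angles; "joint_velocities": joint speeds; "effort": joint torques, N m; "tcp_pos": TCP position; "ee_rot": TCP orientation; "wrist_force": force on the tool from outside, world axes, zero at the start; "moment": the same for the moment, N m; "gripper_width": opening from 0.0 (shut) to 1.0 (fully open); "gripper_force": force on a finger pad.
Only numpy, scipy, OpenCV 4.12 (cv2) and the standard library are available. Lean on these libraries where they do the work, as an engineer would, in place of code of your own. Each camera call takes 0.05 s, during which the arm holds its last target. There are 200 camera calls.

## Working session

There is one attempt and no reset: what is moved stays moved. The work goes in short steps, Python scripts to look and compute and a tool call to move; the robot and the scene stay as the last step left them, time stands still between calls to the robot, and variables do not carry over. Pictures are saved under pics/ and viewed, at most 10 in all, crops included, and the job is handed in when it is done.

Besides the shell and the picture viewer there is one more tool, called after "Emit:" as name(argument=value, ...) on one line, values as JSON. step_arm: Moves the arm, as the interface text tells. Its arguments: {"type":"object","properties":{"targets":{"type":"string"},"claw":{"type":"number"}},"required":["targets"]}

```bash
mkdir -p pics; cat > h.py <<'E'
import numpy as np, cv2, pickle, sys
from station import sense, cams, r
def snap(name,fn):
    s=sense(); c=cams.capture(name); cv2.imwrite('pics/'+fn+'.png',c['frame'])
    if 'eye' not in c:
        T=np.array(c['tool_from_camera']); R=np.array(s['ee_rot']); 
        c['eye']=R@T[:3,3]+np.array(s['tcp_pos']); c['rotation']=R@T[:3,:3]
    pickle.dump(c,open('pics/'+fn+'.pkl','wb')); return c
def load(fn): return pickle.load(open('pics/'+fn+'.pkl','rb'))
def K(c):
    f=200/np.tan(np.radians(c['vertical_fov'])/2); return np.array([[f,0,c['cx']],[0,f,c['cy']],[0,0,1.]])
def ray(c,u,v,z=0):
    p=cv2.undistortPoints(np.array([[[u,v]]],float),K(c),np.array(c['dist_coeffs'],float))[0,0]
    d=np.array(c['rotation'])@[p[0],p[1],1]; e=np.array(c['eye']); return (e+d*(z-e[2])/d[2]).round(4)
def proj(c,P):
    R=np.array(c['rotation']); t=-R.T@np.array(c['eye'])
    return cv2.projectPoints(np.array(P,float).reshape(-1,3),cv2.Rodrigues(R.T)[0],t,K(c),np.array(c['dist_coeffs'],float))[0][:,0].round(1)
E
python3 - <<'E'
from h import *
for n in ['scene','side']:
    c=snap(n,n+'0'); print(n,c['eye'],np.array(c['rotation']).round(2).tolist(),c['vertical_fov'])
s=sense(); print(s['time_s'],s['tcp_pos'],s['ee_rot'])
E
```

```text
scene [ 1.09172267 -0.77742076  0.72637905] [[0.79, 0.35, -0.5], [0.61, -0.46, 0.65], [0.0, -0.82, -0.58]] 53.848816780354696
side [-0.11792056  0.7201071   0.72480429] [[-0.77, -0.35, 0.54], [-0.64, 0.45, -0.62], [-0.02, -0.82, -0.57]] 51.48166696294959
0.1 [ 0.14470075 -0.60746919  0.22156358] [[-9.72837327e-01 -2.31489185e-01 -5.40793907e-04]
 [-2.31489800e-01  9.72835494e-01  1.89041456e-03]
 [ 8.84929820e-05  1.96425412e-03 -9.99998067e-01]]
```

View pics/scene0.png

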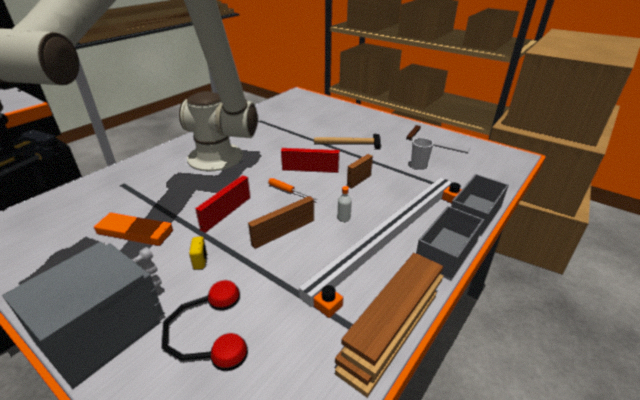

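View pics/side0.png

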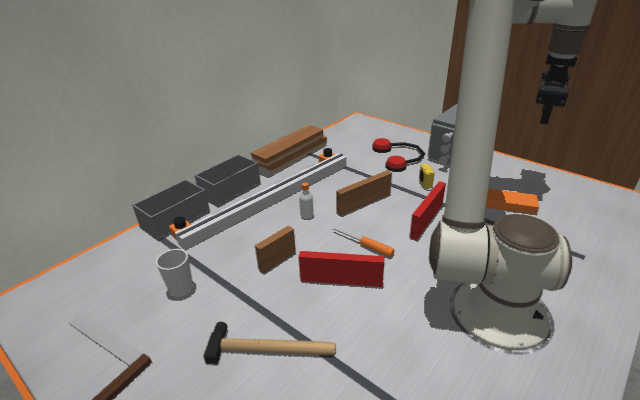

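The plain brown board at scene (282,222) / side (364,194) is the long one. The brown board at scene (360,170) is shorter, and the boards at scene (310,160) and (223,202) are red look-alikes. I'll confirm this in an enlarged crop.

```bash
python3 - <<'E'
import cv2,numpy as np
a=cv2.imread('pics/scene0.png')[140:300,190:450]; b=cv2.imread('pics/side0.png')[140:260,160:420]
a=cv2.resize(a[:,:],None,fx=3,fy=3,interpolation=2);b=cv2.resize(b,None,fx=3,fy=3,interpolation=2)
cv2.imwrite('pics/a.png',a);cv2.imwrite('pics/b.png',b)
E
```

```text
(no output)
```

View pics/a.png

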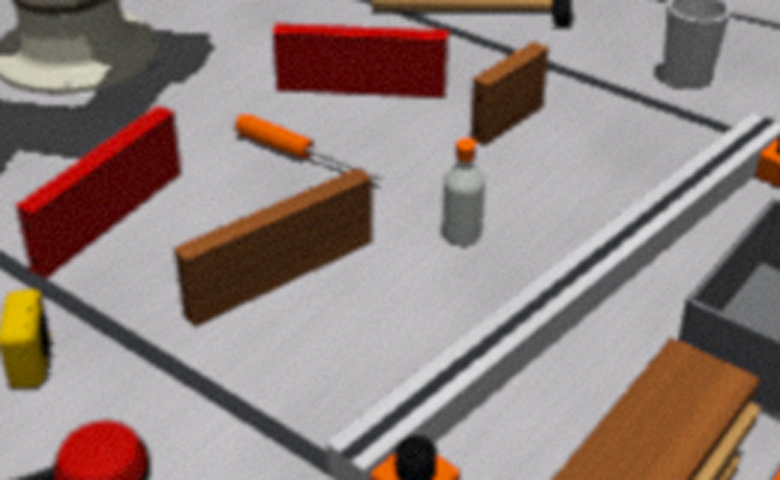

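View pics/b.png

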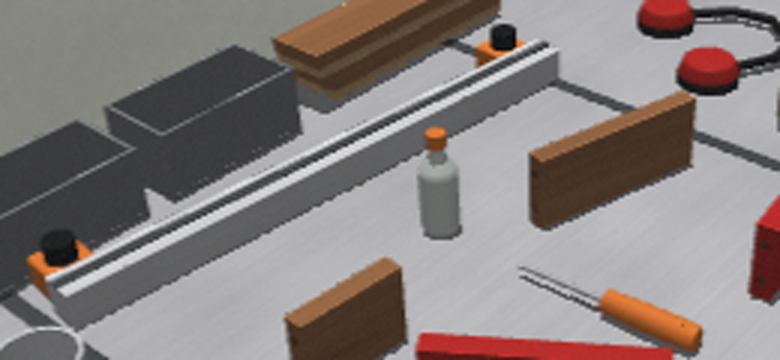

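```bash
python3 - <<'E'
from h import *
a=load('scene0');b=load('side0')
A=lambda u,v,z:ray(a,190+u/3-.33,140+v/3-.33,z)
B=lambda u,v,z:ray(b,160+u/3-.33,140+v/3-.33,z)
print('scene far face bottom',A(195,323,0),A(371,241,0)); print('scene top near',A(177,249,.08),A(355,170,.08),'far',A(187,265,.08),A(372,186,.08))
print('side near bottom',B(545,226,0),B(692,163,0),'top near',B(543,167,.08),B(694,98,.08),'top far',B(530,152,.08))
print('fence scene top',A(332,448,.04),A(752,118,.04)); print('fence side foot',B(80,325,0),B(558,80,0),'top',B(65,297,.04),B(558,52,.04))
print('glue',A(463,243,0),B(440,236,0)); print('driver tip',A(380,183,.01),B(518,268,.01),'butt',B(698,342,.01),A(240,122,.01),)
print('short',A(484,142,0),A(545,100,0),'tape',A(25,385,0), 'redR',A(42,275,0),A(180,175,0))
E
```

```text
scene far face bottom [ 0.4718 -0.2601  0.    ] [ 0.5239 -0.0713  0.    ]
scene top near [ 0.4606 -0.2603  0.08  ] [ 0.5077 -0.0743  0.08  ] far [ 0.4829 -0.2702  0.08  ] [ 0.5365 -0.0846  0.08  ]
side near bottom [ 0.5054 -0.0705  0.    ] [ 0.4531 -0.2576  0.    ] top near [ 0.4973 -0.0574  0.08  ] [ 0.4553 -0.2552  0.08  ] top far [ 0.5237 -0.0706  0.08  ]
fence scene top [ 0.6866 -0.3232  0.04  ] [0.7468 0.3039 0.04  ]
fence side foot [0.7427 0.3113 0.    ] [ 0.6773 -0.3143  0.    ] top [0.7387 0.3196 0.04  ] [ 0.6745 -0.3104  0.04  ]
glue [ 0.597  -0.0186  0.    ] [0.5765 0.0067 0.    ]
driver tip [ 4.796e-01 -4.000e-04  1.000e-02] [0.475  0.0091 0.01  ] butt [ 0.2867 -0.0062  0.01  ] [ 0.285  -0.0046  0.01  ]
short [0.5142 0.1411 0.    ] [0.5213 0.257  0.    ] tape [ 0.4132 -0.4017  0.    ] redR [ 0.3101 -0.301   0.    ] [ 0.2949 -0.1075  0.    ]
```

The crop confirms the choice: the plain brown long board is centred near (0.489, -0.166). It is yawed about -15° and the fence about -6°. I'll go behind it.

Emit:
step_arm(targets="-2.7 2.7 0 0;-2.7 2.7 0 0;-2.7 2.7 0 0;-2.7 2.7 0 0;-2.7 2.7 0 0;-2.7 2.7 0 0;-2.7 2.7 0 0;-2.7 2.7 0 0;-2.7 2.7 0 0;-2.7 2.7 0 0;-2.7 2.7 0 0;-2.7 2.7 0 0", claw=8.7)

```text
time_s: 1.1
tcp_pos: [0.3852, -0.2158, 0.2225]
ee_rot: [[-0.973, -0.232, -0.0], [-0.232, 0.973, 0.0], [0.0, 0.0, -1.0]]
wrist_force: [1.2, -0.4, -0.2]
gripper_width: 0.992
gripper_force: 0.0
```

Emit:
step_arm(targets="-2.7 2.8 0 0;-2.7 2.8 0 0;0 0 1.5 5.8;0 0 1.5 5.8;0 0 1.5 5.8;0 0 1.5 5.8;0 0 1 5.8;0 0 0 0;0 0 0 0")

```text
time_s: 1.85
tcp_pos: [0.4241, -0.1508, 0.1522]
ee_rot: [[-0.964, 0.266, -0.002], [0.266, 0.964, -0.0], [0.001, -0.001, -1.0]]
wrist_force: [0.6, 0.2, -0.3]
gripper_width: 1.002
gripper_force: 0.0
```

```bash
python3 - <<'E'
from h import *
c=snap('wrist','w1'); s=sense(); print(s['tcp_pos'],np.array(s['ee_rot']).round(3).tolist(),s['time_s'])
n=np.array([.964,-.267,0]);y=np.array([.267,.964,0]);c0=np.array([.489,-.166,0])
print(proj(c,[c0+i*.011*n+j*.1*y+[0,0,.08] for i in(-1,1) for j in (-1,1)]))
E
```

```text
[ 0.42472845 -0.15084034  0.15286562] [[-0.964, 0.266, 0.0], [0.266, 0.964, -0.0], [-0.0, -0.0, -1.0]] 1.9
[[201.4 274.8]
 [437.7 275.1]
 [204.2 297.2]
 [434.7 297.4]]
```

View pics/w1.png

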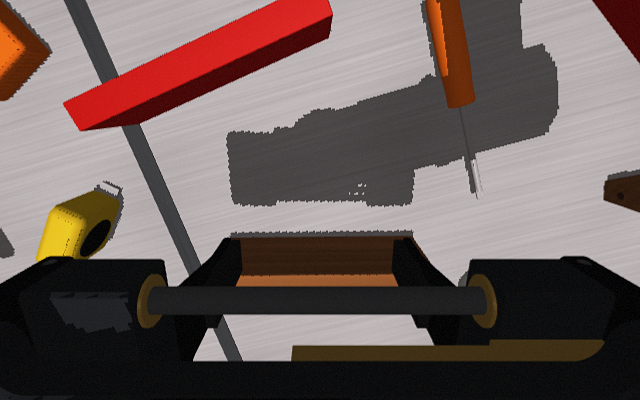

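The wrist view shows the board's near top edge level at row 275, as predicted, so the fingers are parallel and centred. I'll go down and push slowly.

Emit:
step_arm(targets="0 0 3 0;0 0 3 0;0 0 2.5 0;0 0 0.2 0;-1.5 0 0 0;-1.5 0 0 0;-0.5 0 0 0;-0.5 0 0 0;-0.5 0 0 0;-0.5 0 0 0")

```text
time_s: 2.73
tcp_pos: [0.4726, -0.1642, 0.0662]
ee_rot: [[-0.963, 0.269, 0.0], [0.269, 0.963, 0.0], [-0.0, 0.0, -1.0]]
wrist_force: [-0.9, 0.4, 1.0]
gripper_width: 0.998
gripper_force: 0.2
```

Emit:
step_arm(targets="-0.5 0 0 0;-0.5 0 0 0;-0.5 0 0 0;-0.5 0 0 0")

```text
time_s: 3.07
tcp_pos: [0.4923, -0.1697, 0.0656]
ee_rot: [[-0.963, 0.269, 0.0], [0.269, 0.963, -0.0], [-0.0, -0.0, -1.0]]
wrist_force: [-0.4, -0.2, -0.2]
gripper_width: 0.998
gripper_force: 0.0
```

Emit:
step_arm(targets="-0.5 0 0 0;-0.5 0 0 0;-0.4 0 0 0;0 0 0 0;0 0 0 0;0 0 0 0;0 0 0 0")

```text
time_s: 3.65
tcp_pos: [0.5051, -0.1733, 0.0655]
ee_rot: [[-0.963, 0.269, -0.0], [0.269, 0.963, 0.0], [0.0, -0.0, -1.0]]
wrist_force: [0.3, -0.6, 0.2]
gripper_width: 1.004
gripper_force: 0.0
```

```bash
python3 - <<'E'
from h import *
c=snap('scene','s2'); d=snap('side','d2')
im=np.hstack([cv2.resize(c['frame'][150:300,190:340],None,fx=2.6,fy=2.6,interpolation=2),cv2.resize(d['frame'][130:280,280:430],None,fx=2.6,fy=2.6,interpolation=2)])
cv2.imwrite('pics/m2.png',im); print(im.shape)
E
```

```text
(390, 780, 3)
```

View pics/m2.png

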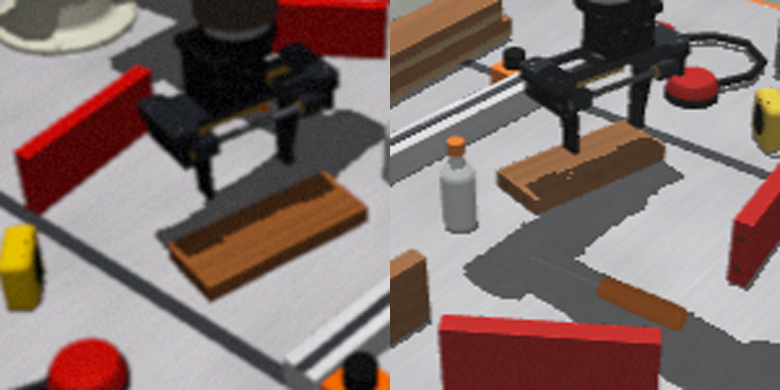

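The board now lies flat. In this crop its far lower edge runs from (213,300) to (368,218) on the scene side, and the glue and driver are untouched. Next I'll measure its pose.

```bash
python3 - <<'E'
from h import *
a=load('scene0');b=load('side0')
A=lambda u,v,z:ray(a,190+u/2.6-.3,150+v/2.6-.3,z)
B=lambda u,v,z:ray(b,280+(u-390)/2.6-.3,130+v/2.6-.3,z)
print('far bot',A(213,300,0),A(368,218,0),'near top',A(170,247,.022),A(322,173,.022))
print('side near bot',B(537,213,0),B(664,160,0),'far top L',B(497,173,.022),'near top L',B(530,199,.022))
E
```

```text
far bot [ 0.5538 -0.2807 -0.    ] [ 0.6016 -0.0881  0.    ] near top [ 0.4841 -0.2679  0.022 ] [ 0.5308 -0.0787  0.022 ]
side near bot [ 0.5283 -0.0747  0.    ] [ 0.4754 -0.2611  0.    ] far top L [ 0.598  -0.0856  0.022 ] near top L [ 0.5325 -0.0674  0.022 ]
```

Emit:
step_arm(targets="2.5 0 0 0;3 0 0 0;0 -0.5 1 -4.9;0 0 2.2 -4.9;0 0 2.1 0;0 0 0 0;-1.5 0 0 0;-1 0 0 0;-1 0 0 0;-1 0 0 0;-1 0 0 0;-1 0 0 0")

```text
time_s: 4.75
tcp_pos: [0.5158, -0.1701, 0.0128]
ee_rot: [[-0.995, 0.101, -0.002], [0.101, 0.995, 0.0], [0.002, 0.0, -1.0]]
wrist_force: [-3.4, 1.2, 3.1]
gripper_width: 1.001
gripper_force: 1.7
```

Emit:
step_arm(targets="-1 0 0 0;-1 0 0 0;-1 0 0 0;-1 0 0 0;-1 0 0 0;-1 0 0 0;-0.5 0 0 0;-0.5 0 0 0;0 0 0 0")

```text
time_s: 5.5
tcp_pos: [0.587, -0.1771, 0.0124]
ee_rot: [[-0.995, 0.101, 0.002], [0.101, 0.995, -0.0], [-0.002, 0.0, -1.0]]
wrist_force: [-0.2, -0.4, -0.8]
gripper_width: 1.005
gripper_force: 0.0
```

```bash
python3 - <<'E'
from h import *
s=sense(); print(s['tcp_pos'])
c=snap('scene','s3'); d=snap('side','d3')
im=np.hstack([cv2.resize(c['frame'][170:300,240:370],None,fx=3,fy=3,interpolation=2),cv2.resize(d['frame'][110:240,270:400],None,fx=3,fy=3,interpolation=2)])
cv2.imwrite('pics/m3.png',im)
E
```

```text
[ 0.58695627 -0.17707739  0.01241749]
```

View pics/m3.png

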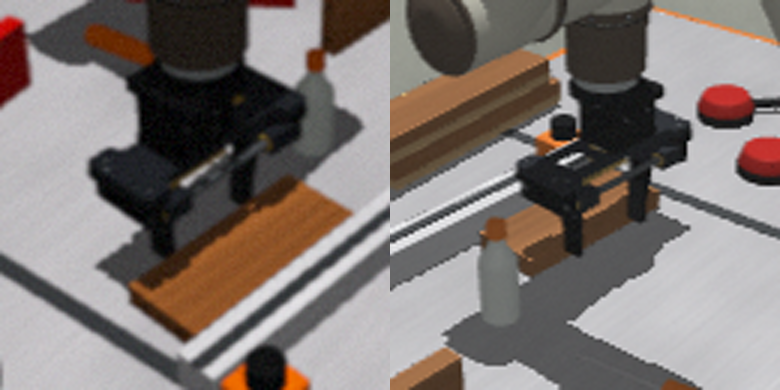

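The board is parallel to the fence and about 15 mm from it. The glue is clear of the gripper. Closing the gap slowly.

Emit:
step_arm(targets="-0.3 0 0 0;-0.3 0 0 0;-0.3 0 0 0;-0.2 0 0 0;-0.2 0 0 0")

```text
time_s: 6.02
tcp_pos: [0.5982, -0.1783, 0.0125]
ee_rot: [[-0.995, 0.101, -0.001], [0.101, 0.995, 0.0], [0.001, -0.0, -1.0]]
wrist_force: [-3.1, -0.2, 1.9]
gripper_width: 0.999
gripper_force: 1.6
```

Emit:
step_arm(targets="-0.15 0 0 0;-0.15 0 0 0")

```text
time_s: 6.18
tcp_pos: [0.5991, -0.1785, 0.0124]
ee_rot: [[-0.995, 0.101, -0.006], [0.101, 0.995, 0.0], [0.006, -0.0, -1.0]]
wrist_force: [-8.5, 2.0, 7.7]
gripper_width: 1.002
gripper_force: 4.5
```

Emit:
step_arm(targets="-0.1 0 0 0;-0.1 0 0 0")

```text
time_s: 6.35
tcp_pos: [0.5992, -0.1785, 0.0125]
ee_rot: [[-0.995, 0.101, -0.009], [0.101, 0.995, 0.001], [0.01, -0.0, -1.0]]
wrist_force: [-12.6, 2.3, 9.9]
gripper_width: 1.0
gripper_force: 6.0
```

Motion has stopped at 12 N, so the board is against the fence. One more small press, then retreat and look.

Emit:
step_arm(targets="-0.1 0 0 0;-0.1 0 0 0;0 0 0 0;0.5 0 0 0;1 0 0 0;2 0 0 0;2 0 -2 0;2 0 -3 0;2 0 -3 0;2 0 -3 0;0 0 -2 0;0 0 0 0")

```text
time_s: 7.35
tcp_pos: [0.4947, -0.1679, 0.1483]
ee_rot: [[-0.995, 0.1, 0.014], [0.1, 0.995, -0.002], [-0.014, -0.0, -1.0]]
wrist_force: [0.7, -0.1, 0.8]
gripper_width: 0.999
gripper_force: 0.0
```

```bash
python3 - <<'E'
from h import *
c=snap('scene','s4'); d=snap('side','d4')
im=np.hstack([cv2.resize(c['frame'][150:300,240:390],None,fx=2.66,fy=2.66,interpolation=2),cv2.resize(d['frame'][110:260,240:390],None,fx=2.66,fy=2.66,interpolation=2)])
cv2.imwrite('pics/m4.png',im); print(im.shape)
E
```

```text
(399, 798, 3)
```

View pics/m4.png

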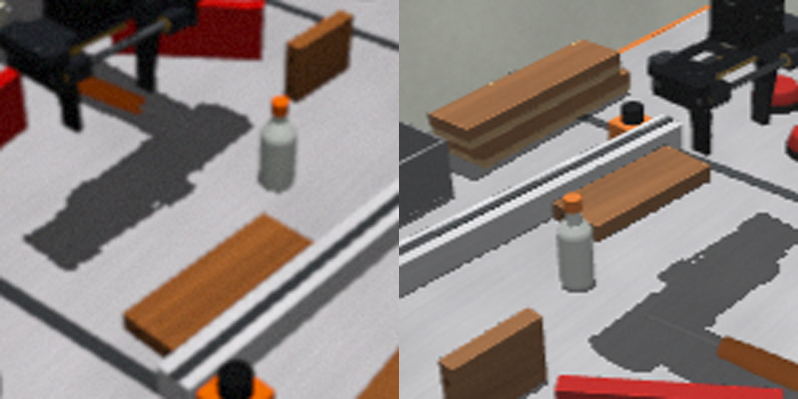

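The board lies against the fence along its whole length, and the glue, short board and driver have not moved. A quick numeric check follows.

```bash
python3 - <<'E'
from h import *
a=load('scene4' if 0 else 's4');b=load('d4')
A=lambda u,v,z:ray(a,240+u/2.66-.3,150+v/2.66-.3,z)
B=lambda u,v,z:ray(b,240+(u-399)/2.66-.3,110+v/2.66-.3,z)
for p,q in [(A(125,319,.022),A(264,214,.022)),(B(597,226,.022),B(709,169,.022)),(B(597,240,0),B(709,182,0))]:
    d=p-q; print(p,q,np.linalg.norm(d),np.degrees(np.arctan2(abs(d[0]),abs(d[1]))))
f=(A(160,366,.04),A(398,185,.04),B(681,124,.04),B(399,255,.04)); print(f)
for p,q in [f[:2],f[2:]]: d=p-q; print(np.degrees(np.arctan2(abs(d[0]),abs(d[1]))))
E
```

```text
[ 0.6099 -0.2845  0.022 ] [ 0.6248 -0.0844  0.022 ] 0.20065398077287175 4.25854318948393
[ 0.6204 -0.0796  0.022 ] [ 0.5958 -0.2668  0.022 ] 0.1888094277307147 7.486356639980585
[ 0.6233 -0.0816  0.    ] [ 0.5984 -0.271   0.    ] 0.1910297620791064 7.48959725984155
(array([ 0.6824, -0.32  ,  0.04  ]), array([0.7204, 0.022 , 0.04  ]), array([ 0.6775, -0.3146,  0.04  ]), array([0.7361, 0.1204, 0.04  ]))
6.340191745909914
7.672277541010422
```

```bash
python3 -c "
from station import r
print(r.finish_job())"
```

```text
the job is handed in; nothing more can be done
None
```

The long board was tipped flat and pushed flush along the fence by pushing only, and in the last pictures the short board was still standing and the glue and driver looked undisturbed; the job is handed in, but no verdict came back.

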